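# Put the master sleeve back in its case and snap the case shut

## Task

The checking is finished: lift the steel master sleeve up and off the post of the checking stand, keeping clear of the dial indicator, and set it down flange first, without dropping it, fully home in the round nest of its open foam-lined case. Then swing the upper half of the case over and press its front edge down until the catch snaps and the two halves meet edge to edge. Leave the spare sleeves and the screwdriver where they are.

Things in the scene. Friction and masses are not known exactly. Their poses are not given: they have to be found in the camera images.
- sleeve: The master sleeve: plain turned steel tube with a flange at its foot, standing flange down round the stand's post. Flange 64 mm across, 6 mm thick; a 55 mm step up to 10 mm; above it the tube 50 mm across, wall 4 mm, bore 42 mm. Height 34 mm, mass about 0.2 kg. Origin: centre of its underside, z along its axis towards the plain end.
- stand: Checking stand, fixed: grey base plate 96 mm wide, 15 mm thick, from 48 mm before to 142 mm behind the post. The sleeve rests on the plate, round the post, its underside 15 mm above the bench. A column 18 mm across and 115 mm tall stands 126 mm behind the post. Origin: on the post's axis at bench level; x points from the post to the column, z up.
- post_tip (a point): Top of the stand's upright steel post: 38 mm across with a bevelled tip, 59 mm above the bench. Axes of the stand.
- indicator: Dial indicator on the stand's column, not to be knocked; its frame is the stand's. It lies level on the +x side of the post, 34 to 58 mm above the bench, within 25 mm of the centre line but for a clamp knob reaching 44 mm to +y at the column. Its plunger tip is drawn back to 43 mm from the post's axis.
- case: Lower half of a black hard case, fixed to the bench, open side up: 130 mm (x) by 170 mm (y), walls 4 mm, rim 30 mm above the bench. The upper half is an equal shell hinged to it. Grey foam fills the lower half to 24 mm above the bench, with a round nest in its middle. Origin: centre of its underside at bench level; +x points to the hinge side, y along the hinge, z up.
- nest (a point): Centre of the nest's floor, 6 mm above the bench: where the seated sleeve's origin belongs. The nest is 68 mm across, bevelled to 74 mm at its mouth, 18 mm deep; the seated sleeve stands 16 mm proud of the foam. Axes of the case.
- lid (a joint): Angle of the case's upper half in rad: 0 shut, 1.57 upright, stop at 2.0; it starts open, upright or leaning back. The hinge is stiff (0.22 N m): the lid stays where left. A snap catch at the middle of the front edge (its tongue reaches 10 mm beyond the front wall) resists over the last 7 mm or so and needs about 5 to 12 N at lid_press; past it the lid snaps down and stays.
- lid_hinge (a point): Middle of the hinge line, at the rim's height (30 mm), 69 mm from the case's centre on +x. Turns with the lid: its x axis runs along the lid away from the free edge, z points out of the lid's outside face (up when shut), 30 mm from the rim.
- lid_press (a point): Point on the outside face of the upper half, on the middle line, 15 mm in from its free front edge and 119 mm from the hinge line; 60 mm above the bench when shut. Same axes as lid_hinge.
- spare_a: Spare steel sleeve of the same shape but smaller (flange 54 mm across, 29 mm high), standing on a cardboard sheet 4 mm thick; to be left alone. Origin: centre of its underside.
- spare_b: Second such spare sleeve on the same sheet; to be left alone. Origin: centre of its underside.
- screwdriver: Screwdriver with an orange handle, about 180 mm long, lying on the bench between the case and the stand; to be left alone. Origin: middle of its underside, x along it towards the tip.
Things that resemble listed ones, but are neither listed nor needed, are in the scene too. There is more than one size of the case; the job needs the smaller. What is shaped like the sleeve but turquoise is not meant.

How it is judged:
By the outcome, as a careful person would: the job done as asked, in the order asked, and still so for the second after the job is handed in, with the robot touching nothing.
It also fails if it takes over 69 s, if anything falls off the work surface, if the arm or the gripper's body presses on something with over 40 N, if the wrist force passes 120 N, or if a joint passes its speed limit or range.

## Robot

A 6-joint arm with a two-finger parallel gripper is mounted at the origin on the work surface. World frame = base frame: x ahead of the robot, y to its left, z up, the work surface at z = 0. Lengths are in m, angles in rad, forces in N, time in s.
With the tool pointing down it reaches from about 0.35 to 0.975 m from the base axis. Payload 17.4 kg.
Tool frame: the origin (TCP) lies on the front face of the gripper's body, between the roots of the fingers; the fingertips stand 73 mm ahead of it and the grasp point (between the pads) lies 54 mm ahead of it; z points along the fingers, y is the line along which they close (so a half turn about z gives the same grasp; the last joint's range is limited). The gripper opens to 85 mm and grips with 20 to 120 N. Pads are 22 mm wide; open, the fingers measure 114 mm over their backs; the gripper's body (76 mm by 85 mm) begins 54 mm behind the grasp point. The pads swing forward as they close: fully open they stand 13 mm farther back than shut.
Start: joints at [-1.256, 0.116, 1.442, -0, 1.584, -0.038], TCP at [0.233, -0.633, 0.304] pointing down, gripper open.
Joint ranges: [-2.83, 2.83], [-0.83, 2.19], [0.07, 2.5], [-1.14, 4.28], [0.01, 3], [-2.97, 2.97]. Speed limits (rad/s): [1.89, 1.89, 2.22, 3.14, 3.14, 3.14].

## Interface

Orientations are given as a unit quaternion [w, x, y, z].
In Python, from workcell import ctrl gives the robot as it stands.
- The arm moves only by the tool move_arm, never from a script. Its argument "moves" is a list of rows, each a list of 7 numbers: the shift along the tool's x, y, z in mm, then the turn, a rotation vector about the tool's x, y, z in rad, then the finger opening in mm, from 0 to 85.4. A call has 1 to 20 rows; each row shifts and turns the commanded pose from where the row before left it, along the tool's axes as they then stand; what a row does not reach is not made up. A row lasts 1/8 s, in which the tool goes at most 62.5 mm and 10.7 degrees, less where a joint would pass 70% of its speed; a pose out of reach is approached as far as the arm can. A call is refused whole if a number of a shift passes 62.5 or a number of a turn 0.188, either way. A call with a gripper value outside its range is refused whole. The fingers move at their own pace and stop on an object; the grip force is fixed at half the most. Time passes only in rows, so rows that do not move let the fingers close. It gives the time, the measured TCP pose, the force, the opening and the grip force at its end, in the units of the state.
- ctrl.get_obs(): the state, without advancing time (a new reading comes with each control period).
- ctrl.read_camera(name): name is "scene" or "top"; returns the picture (420x560x3 uint8, blue, green, red); there is no depth.
- ctrl.get_calibration(name): a dict with "mtx" (3x3 intrinsics, pixels), "dist" ([k1, k2, p1, p2, k3] as OpenCV has them; the pictures are not rectified), "extrinsics" (4x4, takes a point from camera to world coordinates). Camera axes: x right, y up, looking along -z (the intrinsics and any distortion apply to the point x, -y, -z); pixel columns grow to the right and rows downward; lengths in m; the calibration is good to about 2 mm. A picture is of the moment at which its call begins. get_calibration takes no time and is no camera call.
- ctrl.hand_in(): hands the job in; it is judged then, once.
The state is a dict: "time_s": time; "joints": joint angles; "qvel": joint speeds; "joint_torque": joint torques, N m; "tcp_pos": TCP position; "tcp_rot": TCP orientation; "force": force on the tool from outside, world axes, zero at the start; "wrist_torque": the same for the moment, N m; "width": opening from 0.0 (shut) to 1.0 (fully open); "finger_force": force on a finger pad.
Only numpy, scipy, OpenCV 4.12 (cv2) and the standard library are available. Lean on these libraries where they do the work, as an engineer would, in place of code of your own. Each camera call takes 0.05 s, during which the arm holds its last target. There are 200 camera calls.

## Working session

There is one attempt and no reset: what is moved stays moved. The work goes in short steps, Python scripts to look and compute and a tool call to move; the robot and the scene stay as the last step left them, time stands still between calls to the robot, and variables do not carry over. Pictures are saved under pics/ and viewed, at most 10 in all, crops included, and the job is handed in when it is done.

Besides the shell and the picture viewer there is one more tool, called after "Call:" as name([rows], argument=value, ...), one row to a line, values as JSON. move_arm: Moves the arm, as the interface text tells. Its arguments: {"type":"object","properties":{"moves":{"type":"array","items":{"type":"array","items":{"type":"number"}}}},"required":["moves"]}

```bash
mkdir -p pics; ls
python3 - <<'E'
from workcell import ctrl
import cv2,numpy as np
for n in("scene","top"):
    im=ctrl.read_camera(n); cv2.imwrite(f"pics/{n}0.png",im)
    c=ctrl.get_calibration(n); print(n,np.round(c["mtx"],1).tolist(),c["dist"],np.round(c["extrinsics"],3).tolist())
print(ctrl.get_obs())
E
```

```text
pics
scene [[505.4, 0.0, 274.9], [0.0, 505.4, 207.0], [0.0, 0.0, 1.0]] [-0.02848934  0.          0.          0.          0.        ] [[0.518, -0.718, 0.465, 1.057], [0.855, 0.425, -0.295, -0.381], [0.014, 0.551, 0.835, 1.084], [0.0, 0.0, 0.0, 1.0]]
top [[398.4, 0.0, 278.3], [0.0, 398.4, 211.2], [0.0, 0.0, 1.0]] [-0.05458699  0.          0.          0.          0.        ] [[0.012, 0.997, -0.079, 0.407], [-1.0, 0.013, 0.017, 0.005], [0.018, 0.078, 0.997, 1.095], [0.0, 0.0, 0.0, 1.0]]
{'time_s': 0.1, 'joints': array([-1.25584772e+00,  1.16448926e-01,  1.44216155e+00,  9.04766373e-06,
        1.58399993e+00, -3.78068800e-02]), 'qvel': array([ 0.00063995,  0.0002076 , -0.00160135,  0.00031921,  0.00083965,
        0.00092231]), 'joint_torque': array([ 3.19195249e-03, -7.33666348e+01, -6.33789253e+01,  5.89084016e-05,
        5.21798924e-03,  3.07080245e-05]), 'tcp_pos': array([ 0.23316587, -0.63336195,  0.30325153]), 'tcp_rot': array([-5.04622691e-04,  9.84485590e-01,  1.75464707e-01, -6.58097900e-05]), 'force': array([ 0.07401501, -0.15298164, -0.37545983]), 'wrist_torque': array([ 0.01146499, -0.02236776,  0.01741666]), 'finger_force': 0.0, 'width': 1.0039593413325798}
```

View pics/scene0.png

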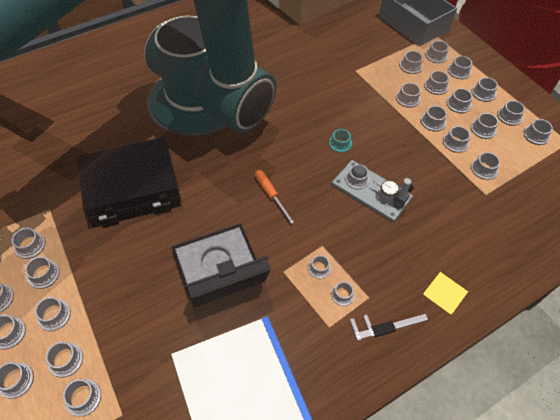

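View pics/top0.png

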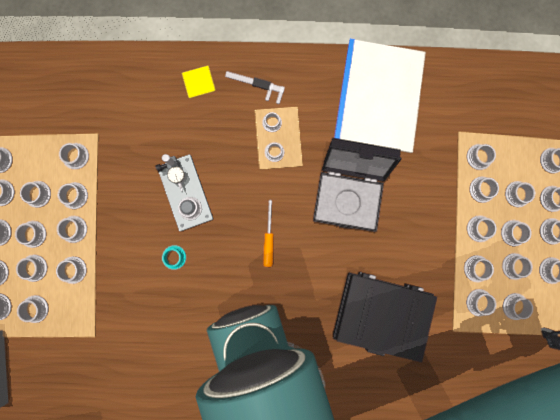

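Scene: the stand with the sleeve is at (358,177), the open case at (218,265) and the spares at (319,266) and (344,293). Top: the stand's sleeve is at (188,207), the nest at (348,203) and the lid at (360,158). Sleeve candidates are the steel one on the stand (188,207), the turquoise one (174,257), spares (272,122) and (275,152), and the stock on the two sheets. Only the one on the stand is round a post. Case candidates are the small open one (348,190) and the large closed one (385,315); the small open one fits. I'll confirm both in an enlarged crop.

Run:
```python
import cv2,numpy as np
s=cv2.imread("pics/scene0.png");t=cv2.imread("pics/top0.png")
def c(im,x,y,w,h,W=400,H=300): return cv2.resize(im[y:y+h,x:x+w],(W,H),interpolation=cv2.INTER_CUBIC)
a=np.hstack([c(s,320,150,100,75),c(s,160,215,120,90)])
b=np.hstack([c(t,140,150,100,75),c(t,300,135,133,100)])
cv2.imwrite("pics/crop.png",np.vstack([a,b]))
```

```text
(no output)
```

View pics/crop.png

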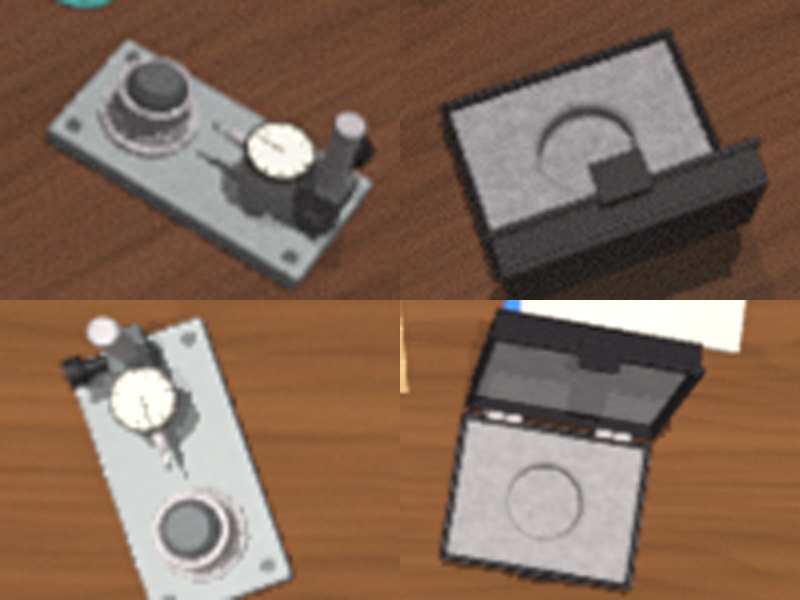

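The crop confirms both. The steel sleeve stands round the dark post, with the plunger on the column side, and the small case is open with its nest empty and lid leaning back.

```bash
cat > h.py <<'E'
from workcell import ctrl
import cv2,numpy as np
CAL={n:ctrl.get_calibration(n) for n in("scene","top")}
def ray(n,p):
    c=CAL[n];E=np.array(c["extrinsics"])
    u=cv2.undistortPoints(np.array([[p]],float),np.array(c["mtx"]),np.array(c["dist"]))[0,0]
    d=E[:3,:3]@np.array([u[0],-u[1],-1]);return E[:3,3],d/np.linalg.norm(d)
def plane(n,p,z):
    o,d=ray(n,p);return o+d*(z-o[2])/d[2]
def tri(ps,pt):
    o1,d1=ray("scene",ps);o2,d2=ray("top",pt)
    k=np.linalg.lstsq(np.c_[d1,-d2],o2-o1,rcond=None)[0]
    a,b=o1+k[0]*d1,o2+k[1]*d2;return (a+b)/2,np.linalg.norm(a-b)
def pix(n,P):
    c=CAL[n];E=np.linalg.inv(np.array(c["extrinsics"]));q=E[:3,:3]@np.array(P)+E[:3,3];q=q*[1,-1,-1]
    return cv2.projectPoints(q.reshape(1,1,3),np.zeros(3),np.zeros(3),np.array(c["mtx"]),np.array(c["dist"]))[0].ravel()
E
python3 - <<'E'
from h import *
np.set_printoptions(precision=4,suppress=True)
s=cv2.imread("pics/scene0.png");t=cv2.imread("pics/top0.png")
def blob(im,box,lo,hi,smax,seed):
    x,y,w,h=box;r=im[y:y+h,x:x+w];hsv=cv2.cvtColor(r,cv2.COLOR_BGR2HSV)
    m=((hsv[...,2]>=lo)&(hsv[...,2]<=hi)&(hsv[...,1]<=smax)).astype(np.uint8)
    n,l,st,ce=cv2.connectedComponentsWithStats(m,connectivity=4)
    k=l[seed[1]-y,seed[0]-x]; M=(l==k).astype(np.uint8)
    c=max(cv2.findContours(M,0,2)[0],key=cv2.contourArea)+np.array([x,y]);return k,c
for n,im,box,seed in(("scene",s,(340,155,40,40),(360,171)),("top",t,(170,190,40,35),(187,207))):
    x,y=seed; print(n,"V",cv2.cvtColor(im,cv2.COLOR_BGR2HSV)[y,x-14:x+15,2])
print("post tri",tri((359.5,171.2),(187,207)),"col tri",tri((407.5,181),(165.5,157.5)))
k,c=blob(t,(300,135,133,110),110,255,70,(348,203))
r=cv2.minAreaRect(c);print(k,"foam",r);P=[plane("top",p,.024) for p in cv2.boxPoints(r)];P=np.array(P)
print(P,P.mean(0),[np.linalg.norm(P[i]-P[i-1]) for i in range(4)])
k,c=blob(t,(150,145,70,95),120,255,70,(200,190))
r=cv2.minAreaRect(c);print(k,"plate",r);P=np.array([plane("top",p,.015) for p in cv2.boxPoints(r)])
print(P,[np.linalg.norm(P[i]-P[i-1]) for i in range(4)])
print("nest",plane("top",(347.5,202.2),.024),plane("scene",(216.4,260),.024),tri((216.4,260),(347.5,202.2)))
print("px/mm",)
E
```

```text
scene V [176 169 172 158 153 111  64  63  79  89 102 108 108 106 102 106 105 104
  95  84  89 167 164 168 157 141 120 115 108]
top V [217 216 217 218 219 228 191 132 138 153 156 155 155 154 154 155 154 155
 153 109  91  84 162 240 136 109 149 204 183]
post tri (array([0.4976, 0.2283, 0.0509]), np.float64(0.0017904946555418457)) col tri (array([0.6152, 0.272 , 0.1157]), np.float64(0.0014508312008126457))
10 foam ((348.0810852050781, 201.5135040283203), (60.82762908935547, 45.37411880493164), 9.462321281433105)
[[ 0.4718 -0.1106  0.024 ]
 [ 0.5943 -0.1304  0.024 ]
 [ 0.5694 -0.2953  0.024 ]
 [ 0.4468 -0.2738  0.024 ]] [ 0.5206 -0.2025  0.024 ] [np.float64(0.16508275398102062), np.float64(0.1240138234709338), np.float64(0.1667331096259816), np.float64(0.12448628804987528)]
2 plate ((184.39234924316406, 192.1334228515625), (69.85628509521484, 36.20023727416992), 70.90650939941406)
[[0.6148 0.3245 0.015 ]
 [0.6489 0.2314 0.015 ]
 [0.4679 0.1638 0.015 ]
 [0.4346 0.2557 0.015 ]] [np.float64(0.1928345692783964), np.float64(0.09917430028028265), np.float64(0.19316128916801367), np.float64(0.09775418760999945)]
nest [ 0.5184 -0.2006  0.024 ] [ 0.5239 -0.2017  0.024 ] (array([ 0.5196, -0.2012,  0.0165]), np.float64(0.001950020895966879))
px/mm
```

Run:
```python
from h import *
np.set_printoptions(precision=4,suppress=True)
s=cv2.imread("pics/scene0.png");t=cv2.imread("pics/top0.png")
# post tip disc: threshold in upsampled crop, ellipse fit
for n,im,(cx,cy),lo,hi in(("scene",s,(359,171),70,125),("top",t,(187,207),120,175)):
    r=cv2.resize(im[cy-15:cy+16,cx-15:cx+16],None,fx=8,fy=8,interpolation=cv2.INTER_CUBIC)
    v=cv2.cvtColor(r,cv2.COLOR_BGR2HSV)[...,2]
    m=cv2.morphologyEx(((v>lo)&(v<hi)).astype(np.uint8),cv2.MORPH_OPEN,np.ones((17,17)))
    l=cv2.connectedComponents(m)[1];k=l[124,124]
    c=max(cv2.findContours((l==k).astype(np.uint8),0,2)[0],key=cv2.contourArea)
    e=cv2.fitEllipse(c);print(n,k,cx-15+(e[0][0]+.5)/8-.5,cy-15+(e[0][1]+.5)/8-.5,np.array(e[1])/8)
for z in(.14,.16,.164):print(z,plane("top",(366.5,153),z))
print("post guess px",pix("scene",(.497,.2273,.059)),pix("top",(.497,.2273,.059)))
a=cv2.resize(s[220:310,165:285],(800,600),interpolation=cv2.INTER_CUBIC)
P={}
N=np.array([.5195,-.2015,0]);ex=np.array([.988,-.153,0]);ey=np.array([.153,.988,0])
def dot(P,col):
    u=(pix("scene",P)+.5-[165,220])*[800/120,600/90];cv2.circle(a,tuple(int(x) for x in u),4,col,-1)
for th in np.linspace(0,2*np.pi,24): dot(N+[0,0,.024]+.034*(ex*np.cos(th)+ey*np.sin(th)),(0,255,0))
h=N+.069*ex+[0,0,.03]
for A,c in((1.6,(0,0,255)),(1.8,(0,255,255)),(2.0,(255,0,255))):
    d=-ex*np.cos(A)+np.array([0,0,np.sin(A)])
    nn=ex*np.sin(A)+np.array([0,0,np.cos(A)])
    for y in(-.085,0,.085): dot(h+.134*d+ey*y,c); dot(h+.134*d+.03*nn+ey*y,c)
for x in(-.065,.065):
    for y in(-.085,.085): dot(N+ex*x+ey*y+[0,0,.03],(255,128,0))
cv2.imwrite("pics/lid.png",a)
```

```text
scene 2 359.4662141799927 170.1142120361328 [10.1477 12.9001]
top 1 186.2569808959961 206.58220863342285 [11.0847 11.4379]
0.14 [ 0.6282 -0.2257  0.14  ]
0.16 [ 0.6236 -0.2209  0.16  ]
0.164 [ 0.6227 -0.2199  0.164 ]
post guess px [359.1744 169.3058] [186.4228 206.7913]
```

View pics/lid.png

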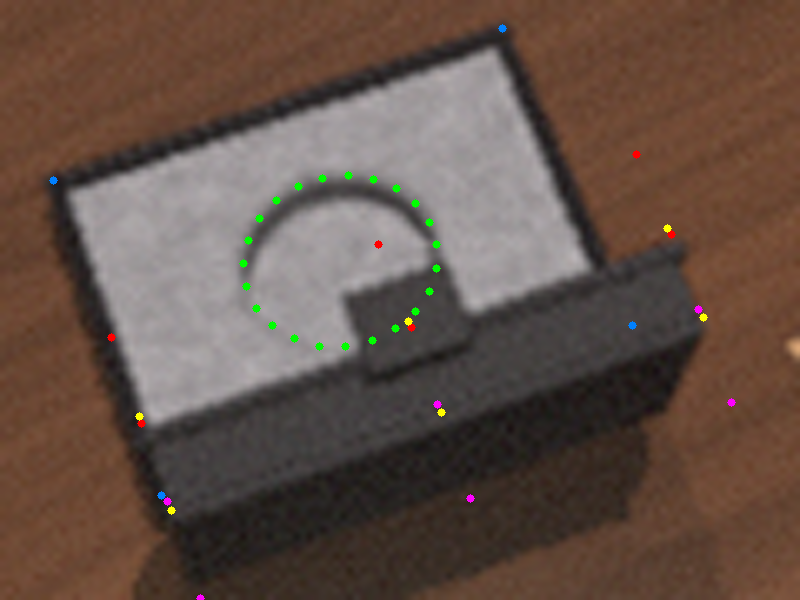

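Call:
move_arm([
  [20,-26,0,0,0,0,85],
  [30,-40,0,0,0,0,85],
  [30,-40,0,0,0,0,85],
  [30,-40,0,0,0,0,85],
  [30,-40,0,0,0,0,85],
  [30,-40,0,0,0,0,85],
  [30,-40,0,0,0,0,85],
  [30,-40,0,0,0,0,85],
  [30,-40,0,0,0,0,85],
  [30,-40,0,0,0,0,85],
  [30,-40,0,0,0,0,85],
  [30,-40,0,0,0,0,85],
  [30,-40,0,0,0,0,85],
  [30,-40,0,0,0,0,85],
  [30,-40,0,0,0,0,85],
  [30,-40,20,0,0,0,85],
  [30,-40,20,0,0,0,85],
  [30,-40,20,0,0,0,85],
  [10,-10,0,0,0,-0.012,85],
  [0,0,0,0,0,0,85],
])

```text
time_s: 2.6
tcp_pos: [0.4927, 0.2253, 0.2439]
tcp_rot: [0.0, 0.983, 0.182, -0.0]
force: [0.4, -0.4, 0.1]
width: 0.993
finger_force: 0.0
```

```bash
cat >> h.py <<'E'
from scipy.spatial.transform import Rotation as R
def go(x,y,z,yaw):
    "needed tool-frame shift in mm and turn about tool z for tool-down, tool x at yaw"
    o=ctrl.get_obs();w,a,b,c=o["tcp_rot"];r=R.from_quat([a,b,c,w]);p=o["tcp_pos"]
    T=R.from_matrix(np.c_[[np.cos(yaw),np.sin(yaw),0],[np.sin(yaw),-np.cos(yaw),0],[0,0,-1]])
    print("t",round(o["time_s"],2),"pos",p.round(4),"F",np.round(o["force"],1),"w",round(o["width"],3),"ff",round(float(o["finger_force"]),1))
    print("shift",(r.inv().apply(np.array([x,y,z])-p)*1000).round(1),"turn",(r.inv()*T).as_rotvec().round(3))
E
python3 -c "
from h import *
go(.497,.2275,.15,np.radians(20.9))"
```

```text
t 2.6 pos [0.4927 0.2253 0.2439] F [ 0.4 -0.4  0.1] w 0.993 ff 0.0
shift [ 4.9 -0.5 93.9] turn [0.    0.001 0.001]
```

Call:
move_arm([
  [5,0,25,0,0,0,85],
  [0,0,40,0,0,0,85],
  [0,0,33,0,0,0,85],
  [0,0,20,0,0,0,85],
  [0,0,18,0,0,0,85],
  [0,0,0,0,0,0,85],
  [0,0,0,0,0,0,85],
])

```text
time_s: 3.48
tcp_pos: [0.4977, 0.2269, 0.109]
tcp_rot: [-0.0, 0.983, 0.181, 0.001]
force: [0.0, -0.8, 0.6]
width: 1.0
finger_force: 0.0
```

```bash
python3 -c "
from h import *
go(.497,.2275,.106,np.radians(20.9))
s=ctrl.read_camera('scene');t=ctrl.read_camera('top')
f=lambda im,x,y,w,h:cv2.resize(im[y:y+h,x:x+w],(400,400),interpolation=cv2.INTER_CUBIC)
cv2.imwrite('pics/g1.png',np.hstack([f(s,310,120,90,90),f(t,150,160,80,80)]))"
```

```text
t 3.48 pos [0.4977 0.2269 0.109 ] F [ 0.  -0.8  0.6] w 1.0 ff 0.0
shift [-0.4 -0.8  3. ] turn [ 0.    -0.001 -0.   ]
```

View pics/g1.png

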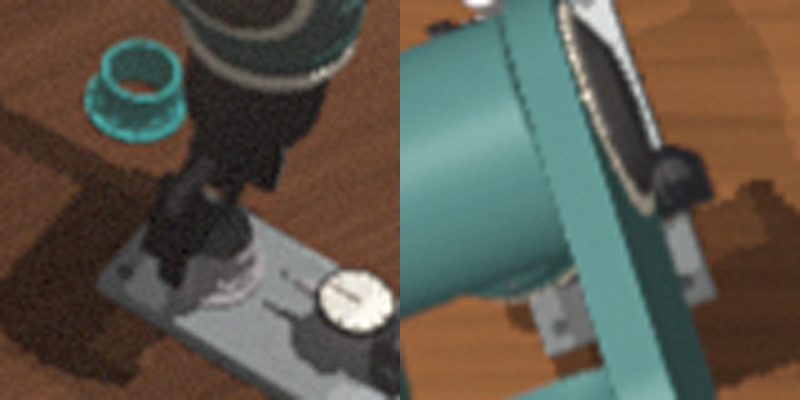

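The open gripper straddles the sleeve, clear of the indicator. The near fingertip's lower end is at scene pixel (349.5,184).

```bash
python3 -c "
from h import *
c=np.array([.4977,.2269,0]);y=np.array([.357,-.934,0]);x=np.array([.934,.357,0])
for r in(.0425,.057):
  for d in(-.011,.011):
    for z in(.03,.04,.05): 
      q=pix('scene',c+y*r+x*d+[0,0,z]);print(r,d,z,((q-[310,120]+.5)*400/90).round(0))"
```

```text
0.0425 -0.011 0.03 [158. 289.]
0.0425 -0.011 0.04 [160. 279.]
0.0425 -0.011 0.05 [162. 269.]
0.0425 0.011 0.03 [190. 308.]
0.0425 0.011 0.04 [192. 298.]
0.0425 0.011 0.05 [195. 288.]
0.057 -0.011 0.03 [144. 305.]
0.057 -0.011 0.04 [146. 295.]
0.057 -0.011 0.05 [148. 285.]
0.057 0.011 0.03 [176. 324.]
0.057 0.011 0.04 [178. 314.]
0.057 0.011 0.05 [181. 304.]
```

Call:
move_arm([
  [0,-0.5,6,0,0,0,85],
  [0,0,0,0,0,0,75],
  [0,0,0,0,0,0,65],
  [0,0,0,0,0,0,55],
  [0,0,0,0,0,0,45],
  [0,0,0,0,0,0,45],
  [0,0,0,0,0,0,45],
  [0,0,0,0,0,0,45],
])

```text
time_s: 4.58
tcp_pos: [0.4973, 0.2274, 0.1026]
tcp_rot: [-0.0, 0.983, 0.181, 0.0]
force: [-2.7, -0.3, 5.2]
width: 0.563
finger_force: 62.6
```

Call:
move_arm([
  [0,0,-3,0,0,0,40],
  [0,0,-5,0,0,0,40],
  [0,0,-8,0,0,0,40],
  [0,0,-10,0,0,0,40],
  [0,0,-10,0,0,0,40],
  [0,0,-10,0,0,0,40],
  [0,0,-10,0,0,0,40],
  [0,0,-20,0,0,0,40],
  [0,0,-30,0,0,0,40],
  [0,0,-20,0,0,0,40],
  [0,0,0,0,0,0,40],
])

```text
time_s: 5.95
tcp_pos: [0.4975, 0.2275, 0.2297]
tcp_rot: [-0.0, 0.983, 0.181, 0.001]
force: [-0.6, -0.3, -3.7]
width: 0.561
finger_force: 62.3
```

```bash
python3 -c "
from h import *
go(.5195,-.2015,.229,np.radians(-8.8))
t=ctrl.read_camera('scene')
cv2.imwrite('pics/g2.png',cv2.resize(t[70:220,290:440],(600,600),interpolation=cv2.INTER_CUBIC))"
```

```text
t 5.95 pos [0.4975 0.2275 0.2297] F [-0.6 -0.3 -3.7] w 0.561 ff 62.3
shift [-1.325e+02  4.086e+02  3.000e-01] turn [-0.001 -0.003  0.518]
```

View pics/g2.png

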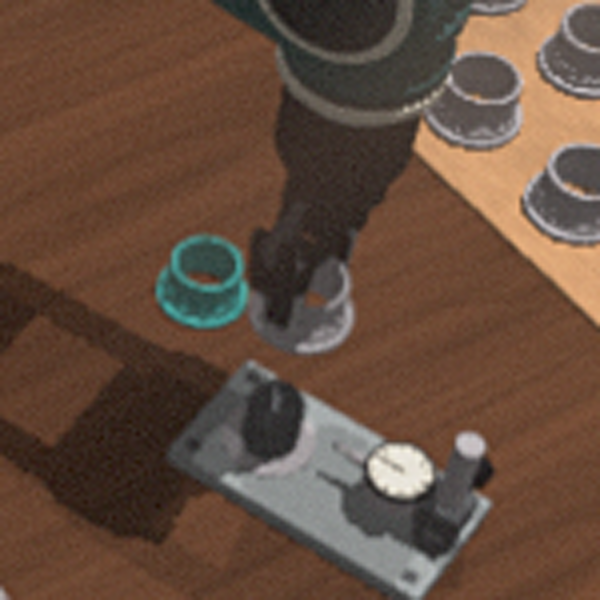

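Call:
move_arm([
  [-8,24,0,0,0,0,40],
  [-13,40,0,0,0,0,40],
  [-13,40,0,0,0,0,40],
  [-13,40,0,0,0,0,40],
  [-13,40,0,0,0,0,40],
  [-13,40,0,0,0,0,40],
  [-13,40,0,0,0,0,40],
  [-13,40,0,0,0,0,40],
  [-13,40,0,0,0,0,40],
  [-13,40,0,0,0,0,40],
  [-7,25,0,0,0,0,40],
  [0,0,0,0,0,0.104,40],
  [0,0,0,0,0,0.138,40],
  [0,0,0,0,0,0.138,40],
  [0,0,0,0,0,0.138,40],
  [0,0,30,0,0,0,40],
  [0,0,30,0,0,0,40],
  [0,0,20,0,0,0,40],
  [0,0,0,0,0,0,40],
  [0,0,0,0,0,0,40],
])

```text
time_s: 8.5
tcp_pos: [0.52, -0.202, 0.1488]
tcp_rot: [0.0, 0.997, -0.077, 0.0]
force: [-0.2, 0.4, -2.9]
width: 0.562
finger_force: 62.5
```

```bash
python3 -c "
from h import *
go(.5195,-.2015,.149,np.radians(-8.8))
s=ctrl.read_camera('scene');t=ctrl.read_camera('top')
f=lambda im,x,y,w,h:cv2.resize(im[y:y+h,x:x+w],(400,400),interpolation=cv2.INTER_CUBIC)
cv2.imwrite('pics/g3.png',np.hstack([f(s,170,190,110,110),f(t,290,130,120,120)]))"
```

```text
t 8.5 pos [ 0.52   -0.202   0.1488] F [-0.2  0.4 -2.9] w 0.562 ff 62.5
shift [-0.6 -0.4 -0.2] turn [ 0.    -0.001  0.   ]
```

View pics/g3.png

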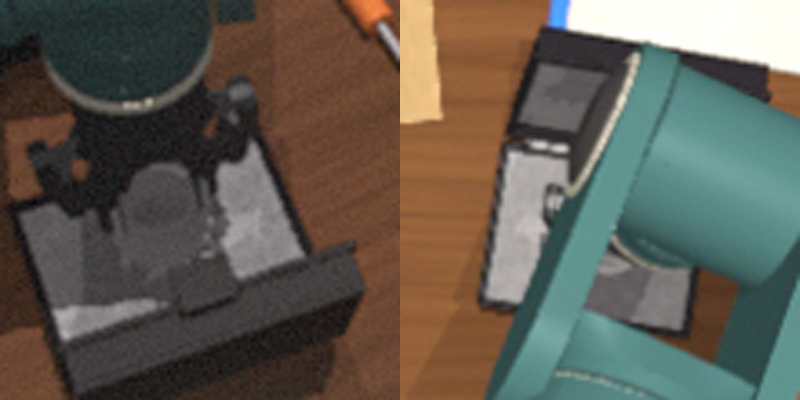

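The sleeve is held above the nest, at crop (160,210), with the fingers inside the case walls and the lid clear behind.

Call:
move_arm([
  [-0.5,-0.4,10,0,0,0,40],
  [0,0,15,0,0,0,40],
  [0,0,8,0,0,0,40],
  [0,0,4,0,0,0,40],
  [0,0,3,0,0,0,40],
  [0,0,3,0,0,0,40],
  [0,0,3,0,0,0,40],
  [0,0,0,0,0,0,40],
])

```text
time_s: 9.6
tcp_pos: [0.5192, -0.2014, 0.1017]
tcp_rot: [-0.0, 0.997, -0.077, -0.0]
force: [0.1, 0.2, -2.4]
width: 0.565
finger_force: 62.5
```

Call:
move_arm([
  [0,0,2,0,0,0,40],
  [0,0,2,0,0,0,40],
  [0,0,2,0,0,0,40],
  [0,0,1,0,0,0,40],
  [0,0,0.5,0,0,0,40],
  [0,0,0,0,0,0,40],
])

```text
time_s: 10.35
tcp_pos: [0.5192, -0.2014, 0.0944]
tcp_rot: [-0.0, 0.997, -0.077, -0.0]
force: [0.3, 0.9, -1.6]
width: 0.561
finger_force: 62.5
```

Call:
move_arm([
  [0,0,0.5,0,0,0,40],
  [0,0,0.5,0,0,0,40],
  [0,0,0,0,0,0,40],
])

```text
time_s: 10.72
tcp_pos: [0.5193, -0.2014, 0.0936]
tcp_rot: [0.0, 0.997, -0.077, 0.0]
force: [-1.6, 1.0, 1.8]
width: 0.563
finger_force: 62.8
```

Contact came at exactly the expected seated height. Release and retreat.

Call:
move_arm([
  [0,0,0.3,0,0,0,40],
  [0,0,0,0,0,0,52],
  [0,0,0,0,0,0,58],
  [0,0,0,0,0,0,66],
  [0,0,0,0,0,0,72],
  [0,0,0,0,0,0,72],
  [0,0,-5,0,0,0,72],
  [0,0,-15,0,0,0,72],
  [0,0,-40,0,0,0,72],
  [0,0,-50,0,0,0,72],
  [0,0,-50,0,0,0,72],
  [0,0,-50,0,0,0,40],
  [0,0,-30,0,0,0,0],
  [0,0,0,0,0,0,0],
  [0,0,0,0,0,0,0],
])

```text
time_s: 12.6
tcp_pos: [0.519, -0.2013, 0.333]
tcp_rot: [-0.0, 0.997, -0.077, -0.0]
force: [-0.4, -0.1, -0.2]
width: 0.008
finger_force: 0.0
```

```bash
python3 -c "
from h import *
go(.5195,-.2015,.3336,np.radians(-8.8))
s=ctrl.read_camera('scene')
cv2.imwrite('pics/g4.png',cv2.resize(s[190:310,160:280],(600,600),interpolation=cv2.INTER_CUBIC))"
```

```text
t 12.6 pos [ 0.519  -0.2013  0.333 ] F [-0.4 -0.1 -0.2] w 0.008 ff 0.0
shift [ 0.5  0.1 -0.6] turn [-0.  0.  0.]
```

View pics/g4.png

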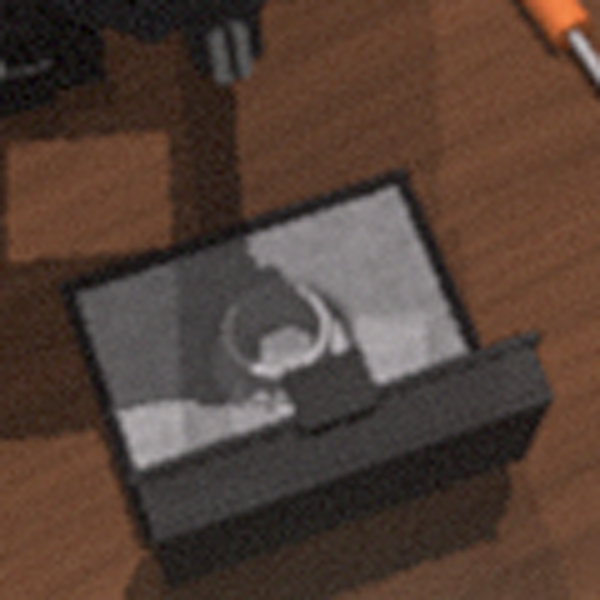

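The sleeve sits in the nest at crop (275,335), and the lid is untouched. Next I work out the lid sweep.

```bash
python3 -c "
from h import *
print('rim px expected',(pix('scene',(.5193,-.2014,.04))-[160,190])*5)
P=None
for A in [1.83,1.7,1.57,1.45,1.33,1.21,1.09,.97,.85,.73,.61,.5,.4,.3,.2,.12,.06,0]:
  s=.119;u=.069-s*np.cos(A)+.03*np.sin(A)+.011;z=.03+s*np.sin(A)+.03*np.cos(A)+.073
  print(A,round(u*1000),round(z*1000), '' if P is None else (round((u-P[0])*1000,1),round((P[1]-z)*1000,1)));P=(u,z)"
```

```text
rim px expected [275.05802578 326.13757033]
1.83 139 210 
1.7 125 217 (np.float64(-14.4), np.float64(-6.8))
1.57 110 222 (np.float64(-15.2), np.float64(-4.9))
1.45 95 225 (np.float64(-14.5), np.float64(-2.7))
1.33 81 226 (np.float64(-14.7), np.float64(-1.0))
1.21 66 225 (np.float64(-14.7), np.float64(0.8))
1.09 52 222 (np.float64(-14.5), np.float64(2.5))
0.97 37 218 (np.float64(-14.1), np.float64(4.3))
0.85 24 212 (np.float64(-13.5), np.float64(5.9))
0.73 11 205 (np.float64(-12.7), np.float64(7.5))
0.61 0 196 (np.float64(-11.7), np.float64(9.0))
0.5 -10 186 (np.float64(-9.7), np.float64(9.4))
0.4 -18 177 (np.float64(-7.9), np.float64(9.4))
0.3 -25 167 (np.float64(-6.9), np.float64(10.1))
0.2 -31 156 (np.float64(-5.8), np.float64(10.8))
0.12 -35 147 (np.float64(-3.9), np.float64(9.0))
0.06 -37 140 (np.float64(-2.4), np.float64(6.9))
0 -39 133 (np.float64(-2.0), np.float64(7.1))
```

Call:
move_arm([
  [30,0,0,0,0,0,0],
  [50,0,0,0,0,0,0],
  [50,0,0,0,0,0,0],
  [45,0,0,0,0,0,0],
  [0,0,0,0,0,0,0],
  [0,0,30,0,0,0,0],
  [0,0,50,0,0,0,0],
  [0,0,42,0,0,0,0],
  [0,0,0,0,0,0,0],
  [0,0,0,0,0,0,0],
])

```text
time_s: 13.9
tcp_pos: [0.6922, -0.2282, 0.2133]
tcp_rot: [0.0, 0.997, -0.077, 0.001]
force: [0.3, -0.4, 0.3]
width: -0.006
finger_force: 0.0
```

Call:
move_arm([
  [-15,0,2,0,0,0,0],
  [-15,0,1,0,0,0,0],
  [-5,0,0,0,0,0,0],
  [-7,0,-3,0,0,0,0],
  [-7,0,-3,0,0,0,0],
  [-8,0,-3,0,0,0,0],
  [-7,0,-2,0,0,0,0],
  [-15,0,-3,0,0,0,0],
  [-15,0,-1,0,0,0,0],
  [-15,0,1,0,0,0,0],
  [-14,0,2,0,0,0,0],
  [0,0,0,0,0,0,0],
])

```text
time_s: 15.4
tcp_pos: [0.5696, -0.2092, 0.22]
tcp_rot: [-0.0, 0.997, -0.077, -0.0]
force: [-0.1, -0.5, -0.8]
width: -0.002
finger_force: 0.0
```

```bash
python3 -c "
from h import *
go(.5195,-.2015,.222,np.radians(-8.8))
s=ctrl.read_camera('scene');t=ctrl.read_camera('top')
f=lambda im,x,y,w,h:cv2.resize(im[y:y+h,x:x+w],(400,400),interpolation=cv2.INTER_CUBIC)
cv2.imwrite('pics/g5.png',np.hstack([f(s,160,160,140,140),f(t,290,120,140,140)]))"
```

```text
t 15.4 pos [ 0.5696 -0.2092  0.22  ] F [-0.1 -0.5 -0.8] w -0.002 ff 0.0
shift [-50.7   0.   -2. ] turn [-0.     0.001  0.   ]
```

View pics/g5.png

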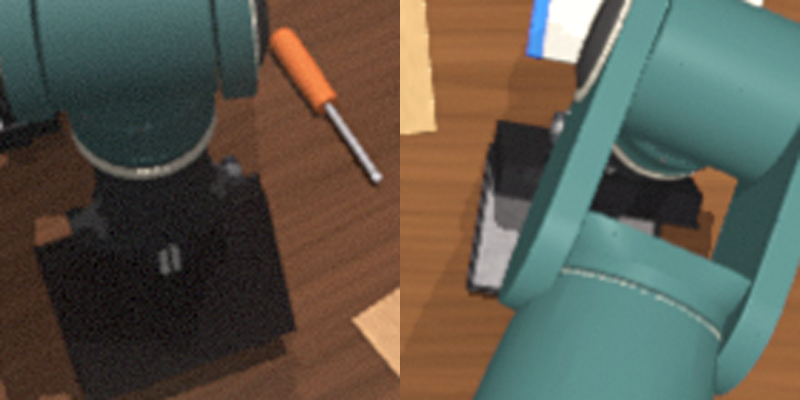

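The lid is following: the fingertips at crop (170,260) bear on its outside face at about 1.1 rad. Continue the arc.

Call:
move_arm([
  [-14,0,3,0,0,0,0],
  [-14,0,5,0,0,0,0],
  [-13,0,7,0,0,0,0],
  [-11,0,9,0,0,0,0],
  [-10,0,9,0,0,0,0],
  [-8,0,10,0,0,0,0],
  [-7,0,10,0,0,0,0],
  [-6,0,11,0,0,0,0],
  [-6,0,7,0,0,0,0],
  [-6,0,4,0,0,0,0],
  [-3,0,2,0,0,0,0],
  [0,0,0,0,0,0,0],
])

```text
time_s: 17.0
tcp_pos: [0.4737, -0.1944, 0.1432]
tcp_rot: [0.0, 0.997, -0.077, 0.0]
force: [0.7, 0.0, 0.4]
width: -0.0
finger_force: 0.0
```

```bash
python3 -c "
from h import *
go(.5195-.05*.988,-.2015+.05*.153,.133,np.radians(-8.8))"
```

```text
t 17.0 pos [ 0.4737 -0.1944  0.1432] F [0.7 0.  0.4] w -0.0 ff 0.0
shift [-3.6  0.  10.2] turn [ 0. -0.  0.]
```

Call:
move_arm([
  [-3,0,2,0,0,0,0],
  [0,0,1.5,0,0,0,0],
  [0,0,1.5,0,0,0,0],
  [0,0,1,0,0,0,0],
  [0,0,1,0,0,0,0],
  [0,0,0,0,0,0,0],
])

```text
time_s: 17.75
tcp_pos: [0.4707, -0.194, 0.1364]
tcp_rot: [0.0, 0.997, -0.077, -0.0]
force: [-5.2, 0.1, 7.7]
width: -0.001
finger_force: 3.4
```

Call:
move_arm([
  [0,0,1,0,0,0,0],
  [0,0,1,0,0,0,0],
  [0,0,0.5,0,0,0,0],
  [0,0,0,0,0,0,0],
])

```text
time_s: 18.25
tcp_pos: [0.4708, -0.1939, 0.1334]
tcp_rot: [-0.0, 0.997, -0.077, -0.0]
force: [0.2, 0.2, 0.4]
width: 0.001
finger_force: 0.0
```

The force fell away, so it has snapped. A light press will confirm a firm stop at 60 mm.

Call:
move_arm([
  [0,0,0.7,0,0,0,0],
  [0,0,0.5,0,0,0,0],
  [0,0,0,0,0,0,0],
])

```text
time_s: 18.62
tcp_pos: [0.4708, -0.1939, 0.1326]
tcp_rot: [-0.0, 0.997, -0.077, 0.0]
force: [-2.3, 0.9, 3.8]
width: -0.004
finger_force: 1.8
```

Call:
move_arm([
  [0,0,0.7,0,0,0,0],
  [0,0,0.5,0,0,0,0],
  [0,0,0,0,0,0,0],
])

```text
time_s: 19.0
tcp_pos: [0.4709, -0.194, 0.1323]
tcp_rot: [0.0, 0.997, -0.076, 0.0]
force: [-8.5, 4.5, 17.7]
width: -0.001
finger_force: 8.2
```

Firm stop at the shut height (tips at 59–60 mm). Retreat clear and look.

Call:
move_arm([
  [0,0,-10,0,0,0,0],
  [0,0,-30,0,0,0,0],
  [0,0,-50,0,0,0,0],
  [0,-30,-40,0,0,0,0],
  [0,-50,-30,0,0,0,0],
  [0,-50,0,0,0,0,0],
  [0,-50,0,0,0,0,0],
  [0,0,0,0,0,0,0],
  [0,0,0,0,0,0,0],
])

```text
time_s: 20.12
tcp_pos: [0.4983, -0.0161, 0.2913]
tcp_rot: [0.0, 0.997, -0.076, 0.0]
force: [-1.1, 0.1, -0.2]
width: -0.002
finger_force: 0.0
```

```bash
python3 -c "
from h import *
s=ctrl.read_camera('scene');t=ctrl.read_camera('top')
f=lambda im,x,y,w,h:cv2.resize(im[y:y+h,x:x+w],(400,400),interpolation=cv2.INTER_CUBIC)
cv2.imwrite('pics/g6.png',np.hstack([f(s,150,150,200,200),f(t,230,80,200,200)]))"
```

```text
(no output)
```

View pics/g6.png

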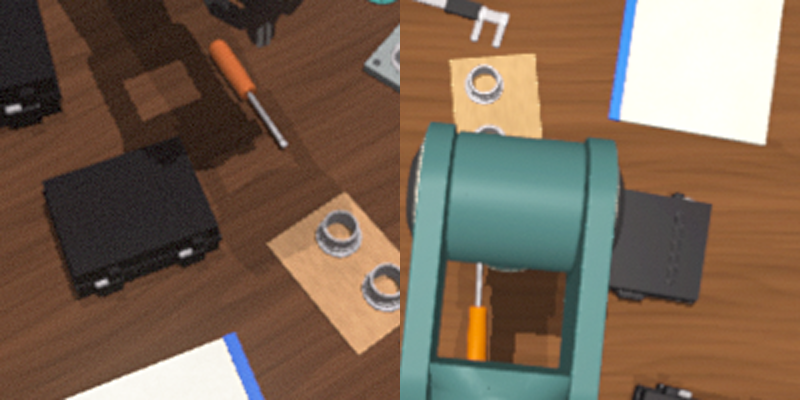

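The case is shut flush at crop (130,215). The spares and the screwdriver are where they were, and the gripper is clear.

```bash
python3 -c "
from workcell import ctrl
print(ctrl.hand_in())"
```

```text
the job is handed in; nothing more can be done
None
```

The job is handed in at about 20 s: the master sleeve is fully home in the case's nest, the lid snapped shut with a firm stop at its shut height, and the indicator, spares and screwdriver were left alone.

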